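Lock the injector clamp with its hairpin clip

ROBOT

A 6-joint arm with a two-finger parallel gripper is mounted at the origin on the work surface. World frame = base frame: x ahead of the robot, y to its left, z up, the work surface at z = 0. Lengths are in m, angles in rad, forces in N, time in s.
With the tool pointing down it reaches from about 0.35 to 0.975 m from the base axis. Payload 4.9 kg.
Tool frame: the origin (TCP) lies on the centre line of the jaws, within the pads' length; the fingertips stand manip.tip_reach ahead of it and the grasp point (between the pads) is the TCP (manip.tip_reach is the distance from the TCP to the fingertips, in m); z points along the fingers, y is the line along which they close (so a half turn about z gives the same grasp; the last joint's range is limited). The gripper opens to 85 mm and grips with 20 to 120 N. Pads are 22 mm wide; open, the fingers measure 114 mm over their backs; the gripper's body (76 mm by 85 mm) begins 54 mm behind the grasp point. The pads swing forward as they close: fully open they stand 13 mm farther back than shut.
Start: joints at [-1.421, 0.053, 1.613, -0, 1.476, -0.119], TCP at [0.166, -0.603, 0.25] pointing down, gripper open.
Joint ranges: [-3.01, 3.01], [-1.01, 2.22], [0.06, 2.58], [-1.02, 4.17], [0.09, 2.62], [-3.14, 3.14]. Speed limits (rad/s): [2.57, 2.57, 3.14, 3.14, 3.14, 3.14].

INTERFACE

Orientations are given as a unit quaternion [w, x, y, z].
In Python, from plant import manip gives the robot as it stands. The module is installed in compiled form; this text tells all that it offers.
- The arm moves only by the tool move_arm, never from a script. Its argument "rows" is a list of rows, each a list of 7 numbers: the shift along the tool's x, y, z in cm, then the turn, a rotation vector about the tool's x, y, z in degrees, then the opening, from -1 (shut) to 1 (fully open). In form: [[tx, ty, tz, ax, ay, az, jaw], ...]. A call has 1 to 20 rows; each row shifts and turns the commanded pose from where the row before left it, along the tool's axes as they then stand; what a row does not reach is not made up. A row lasts 1/12 s, in which the tool goes at most 41.7 mm and 7.16 degrees, less where a joint would pass 70% of its speed; a pose out of reach is approached as far as the arm can. A call is refused whole if a number of a shift passes 4.17 or a number of a turn 7.16, either way. A call with a gripper value outside its range is refused whole. The fingers move at their own pace and stop on an object; the grip force is fixed at half the most. Time passes only in rows, so rows that do not move let the fingers close. It gives the time, the measured TCP pose, the force, the opening and the grip force at its end, in the units of the state.
- manip.state(): the state, without advancing time (a new reading comes with each control period).
- manip.grab_frame(name): name is "side" or "top" or "wrist"; returns a dict with "img" (420x560x3 uint8, blue, green, red), "mtx" (3x3 intrinsics, pixels), "R" (3x3) and "t" (3): a world point X has camera coordinates R X + t. Camera axes: x right, y down, z forward; pixel columns grow to the right and rows downward; lengths in m; the calibration is good to about 2 mm. The wrist camera is an equidistant fisheye: a pixel r from the principal point sees the ray r / f radians off the axis. A picture is of the moment at which its call begins. There is no depth.
- manip.job_done(): hands the job in; it is judged then, once.
The state is a dict: "time": time; "joint_pos": joint angles; "joint_vel": joint speeds; "joint_efforts": joint torques, N m; "tool_pos": TCP position; "tool_rot": TCP orientation; "contact_force": force on the tool from outside, world axes, zero at the start; "ft_torque": the same for the moment, N m; "gripper_width": opening from 0.0 (shut) to 1.0 (fully open); "grasp_force": force on a finger pad.
Only numpy, scipy, OpenCV 4.12 (cv2) and the standard library are available. Lean on these libraries where they do the work, as an engineer would, in place of code of your own. Each camera call takes 0.05 s, during which the arm holds its last target. There are 200 camera calls.

TASK

Swing the hinged strap of the injector clamp all the way down over its upright pin, then lock it: slide the straight leg of the hairpin clip through the pin's cross hole until its bowed leg snaps round the shank and hugs it. Feel your way: never press the clip against the clamp with more than 12 N; leave the other things on the bench where they are.

Things in the scene. Friction and masses are not known exactly. Their poses are not given: they have to be found in the camera images.
- fixture: injector clamp, fixed to the bench: dark base plate 100 (x) x 220 (y) x 18 mm, origin at the centre of its underside. An injector lies along x in its middle, top at z 46. An upright steel pin of 20 mm dia stands at x 0, y -65 mm in a collar (34 mm dia, up to z 34). A 7 mm square cross hole runs through the pin along the fixture's x axis; the clip may enter from either side.
- pin_axis (a point): point on the upright pin's axis at the nominal height of its hole, 78 mm over the bench. The pin sits up to 13 mm higher or lower in its collar and this point DOES NOT SHOW it: find the height by touch or sight. The hole's centre is always 16 mm below the pin's flat top. Pushes along the pin of up to 40 N do not shift it. Axes as the fixture's: x along the hole, z up.
- strap (a joint): angle of the strap: 0 = down (level, top at z 56 mm), grows upwards to 1.2; stiff hinge, stays where left, about 3 N moves it down. Strap 46 mm wide (x), 8 thick, 175 long; hinge axis along the fixture's x at its y +85, z 52 mm; when down it reaches to y -90. Its last 50 mm are a fork (24 mm slot) that straddles the pin.
- strap_push (a point): point on the middle of the strap's upper face, 105 mm from the hinge axis: a good place to press it down. It moves with the strap.
- clip: steel hairpin clip of 5 mm wire, 103 mm long, about 70 g, flat on the bench. Straight leg along its x axis, pointing to +x; sprung bowed leg beside it at +y in the same level plane: flared mouth, throat at x +9, hollow round the origin for the 20 mm shank. Black grip block at the tail, 20 x 14 x 26 mm high, centred at x -56, y +6. Origin under clip_seat, on the bench; z up.
- clip_seat (a point): point on the straight leg's axis (2.5 mm over the origin) that lies on the pin's axis when seated. The bow's mouth meets the pin when this is about 20 mm short, the throat passes at 14 to 8 mm short with about 3 to 6 N of push, then the clip snaps forward, home; pushed on past that, the force rises again.
- clip_tip (a point): end of the straight leg, 32 mm ahead of clip_seat; the last 6 mm are thinner, 4 mm dia with a round nose
- clip_grip (a point): centre of the clip's moulded grip (14 mm wide in the clip's y, 26 mm high): where to hold it from above
- socket_big: bystander: deep red socket, 34 mm dia, 75 mm high, upright; origin under its centre
- socket_small: bystander: deep red socket, 28 mm dia, 60 mm high, upright; origin under its centre
- bottle: bystander: white bottle, 64 mm dia, 150 mm high; origin under its centre
- roll: bystander: white roll standing on end, 80 mm dia, 50 mm high; origin under its centre
- injector: bystander: spare injector lying loose near the robot, about 110 mm long, 20 mm high; origin under its middle
- screwdriver: bystander: screwdriver lying on the bench; origin under its middle
- wrench: bystander: combination wrench lying on the bench; origin under its middle

How it is judged:
On the way, in this order (a step that is already met when the one before it is completed fails the run):
1. the strap is fully down while the clip is not yet on the pin (value of joint strap below 0.06 rad and horizontal distance between clip_seat and pin_axis above 0.03 m), for 0.2 s.
2. the clip is seated on the pin (horizontal distance between clip_seat and pin_axis below 0.004 m), for 0.2 s.
At the end, for the whole second after the job is handed in: The strap is down (joint below 0.06 rad); the clip's straight leg is through the pin's hole with clip_seat within 4 mm of the pin's axis seen from above and within 18 mm of the nominal hole height, leg within 0.3 rad of the hole's direction; the clip is at rest and released (value of joint strap below 0.06 rad and horizontal distance between clip_seat and pin_axis below 0.004 m and z of clip_seat in the frame of pin_axis between -0.018 and 0.018 m and angle between the x axis of clip and the x axis of fixture, either way round below 0.3 rad and linear speed of clip below 0.02 m/s); the robot touches nothing.
It fails at once if the clip is pressed against the clamp with more than 12 N (contact force between clip and fixture above 12 N).
It fails at once if a bystander is pushed more than 40 mm (distance of any of socket_big, socket_small, bottle, roll, injector, screwdriver, wrench from where it was at the start of the episode above 0.04 m).
It also fails if it takes over 61 s, if anything falls off the work surface, if the arm or the gripper's body presses on something with over 40 N, if the wrist force passes 120 N, or if a joint passes its speed limit or range.

## Working session

There is one attempt and no reset: what is moved stays moved. The work goes in short steps, Python scripts to look and compute and a tool call to move; the robot and the scene stay as the last step left them, time stands still between calls to the robot, and variables do not carry over. Pictures are saved under pics/ and viewed, at most 10 in all, crops included, and the job is handed in when it is done.

Besides the shell and the picture viewer there is one more tool, called after "Call:" as a command line: name --pt "numbers of a row" for each row, then --argument value for the rest. move_arm: Moves the arm, as the interface text tells. Its arguments: {"type":"object","properties":{"rows":{"type":"array","items":{"type":"array","items":{"type":"number"}}}},"required":["rows"]}

```bash
mkdir -p pics
cat > h.py <<'E'
import numpy as np, cv2, json
from plant import manip
def grab(n,f=None):
    d=manip.grab_frame(n)
    if f: cv2.imwrite('pics/'+f,d['img'])
    np.savez('/tmp/%s.npz'%(f or n),**{k:np.array(d[k]) for k in('img','mtx','R','t')})
    return d
def load(f): return dict(np.load('/tmp/%s.npz'%f))
def ray(d,u,v,fish=False):
    K=np.array(d['mtx']);R=np.array(d['R']);t=np.array(d['t'])
    x=(u-K[0,2])/K[0,0];y=(v-K[1,2])/K[1,1]
    if fish:
        r=np.hypot(x,y); s=np.sin(r)/max(r,1e-9); c=np.array([x*s,y*s,np.cos(r)])
    else: c=np.array([x,y,1.])
    w=R.T@c; return -R.T@t, w/np.linalg.norm(w)
def onz(d,u,v,z,fish=False):
    o,w=ray(d,u,v,fish); return o+w*(z-o[2])/w[2]
def proj(d,X,fish=False):
    c=np.array(d['R'])@np.array(X)+np.array(d['t']);K=np.array(d['mtx'])
    if fish:
        a=np.arctan2(np.hypot(c[0],c[1]),c[2]);n=np.hypot(c[0],c[1])+1e-12
        return K[0,0]*a*c[0]/n+K[0,2],K[1,1]*a*c[1]/n+K[1,2]
    return K[0,0]*c[0]/c[2]+K[0,2],K[1,1]*c[1]/c[2]+K[1,2]
def tri(rs):
    A=np.zeros((3,3));b=np.zeros(3)
    for o,w in rs:
        P=np.eye(3)-np.outer(w,w);A+=P;b+=P@o
    return np.linalg.solve(A,b)
E
python3 - <<'E'
from h import *
print(manip.tip_reach); s=manip.state(); print(s)
for n in('top','side','wrist'):
    d=grab(n,n+'0.png'); print(n,d['mtx'].tolist(),(-d['R'].T@d['t']).round(3),d['R'].round(3).tolist())
E
```

```text
0.019
{'time': 0.0, 'joint_pos': array([-1.42096449e+00,  5.33807729e-02,  1.61431414e+00,  1.44980574e-05,
        1.47603724e+00, -1.19008257e-01]), 'joint_vel': array([ 0.00013139, -0.00019117,  0.00035379,  0.00136188,  0.00050566,
        0.00021897]), 'joint_efforts': array([ 1.99771762e-05, -3.93683231e+01, -3.70174563e+01, -8.63173204e-05,
        7.13426038e-03,  4.31440526e-06]), 'tool_pos': array([ 0.16591702, -0.60195109,  0.24903615]), 'tool_rot': array([-1.06973396e-03,  9.90978747e-01,  1.34014846e-01, -9.27119181e-06]), 'contact_force': array([ 0.81296253, -0.12948206,  0.6715464 ]), 'ft_torque': array([ 0.00653037, -0.04221782,  0.01939233]), 'grasp_force': 0.0, 'gripper_width': 0.9998464703470712}
top [[380.98942194102705, 0.0, 281.14469357090263], [0.0, 380.98942194102705, 213.07000795510012], [0.0, 0.0, 1.0]] [0.484 0.006 0.788] [[-0.024, -1.0, 0.009], [-0.988, 0.023, -0.154], [0.153, -0.012, -0.988]]
side [[522.4918125734913, 0.0, 275.8580338533134], [0.0, 522.4918125734913, 207.57266343992748], [0.0, 0.0, 1.0]] [0.1   0.686 0.805] [[-0.811, -0.585, -0.009], [-0.374, 0.53, -0.761], [0.45, -0.614, -0.649]]
wrist [[325.19226210127806, 0.0, 279.3590554180499], [0.0, 325.19226210127806, 209.80987971544005], [0.0, 0.0, 1.0]] [ 0.235 -0.584  0.374] [[0.265, -0.964, -0.002], [-0.925, -0.255, 0.281], [-0.271, -0.073, -0.96]]
```

View pics/top0.png

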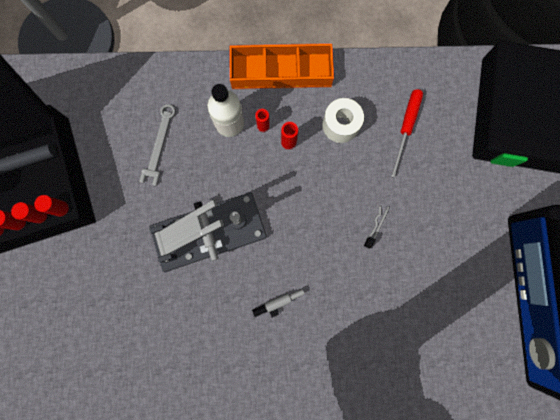

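View pics/side0.png

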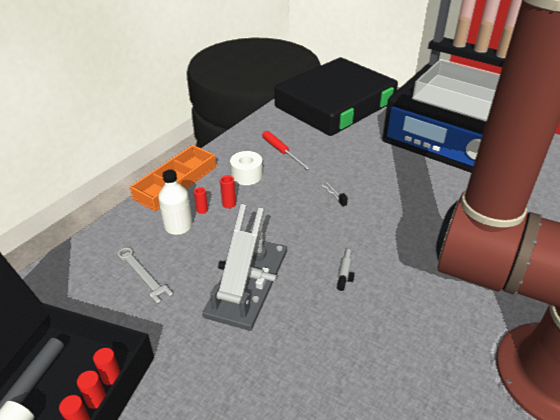

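The top view shows the clamp at about (210,232), its pin at (237,218), the strap up with its hinge at the left, and the clip at (376,228) with its grip at (370,241). The side view shows the strap fork rising at (250,215) and the clip at (337,195). I'll enlarge these areas next.

Run:
```python
from h import *
d=load('top0.png');im=d['img']
a=cv2.resize(im[180:280,140:280],None,fx=5.6,fy=5.6,interpolation=cv2.INTER_CUBIC)[:, :]
a=cv2.resize(im[185:280,145:275],(520,380),interpolation=cv2.INTER_CUBIC)
b=cv2.resize(im[198:254,355:399],(264,336),interpolation=cv2.INTER_CUBIC)
c=np.zeros((380,784,3),np.uint8);c[:,:520]=a;c[:336,520:]=b
cv2.imwrite('pics/c1.png',c)
s=load('side0.png')['img']
a=cv2.resize(s[195:330,195:295],(400,540),interpolation=cv2.INTER_CUBIC)
b=cv2.resize(s[175:215,315:355],(320,320),interpolation=cv2.INTER_CUBIC)
c=np.zeros((540,720,3),np.uint8);c[:,:400]=a;c[:320,400:]=b
cv2.imwrite('pics/c2.png',c)
```

```text
(no output)
```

View pics/c1.png

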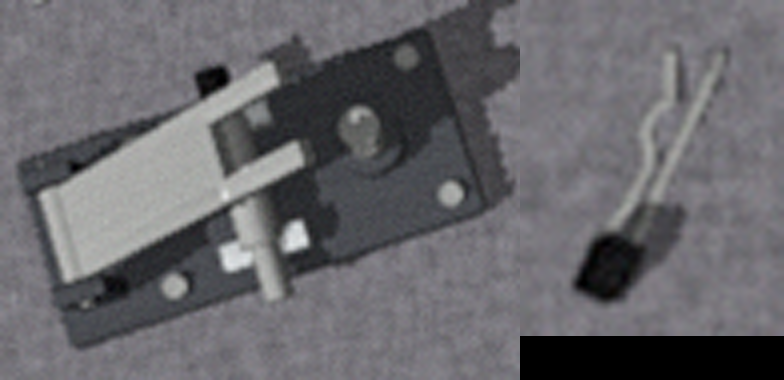

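View pics/c2.png

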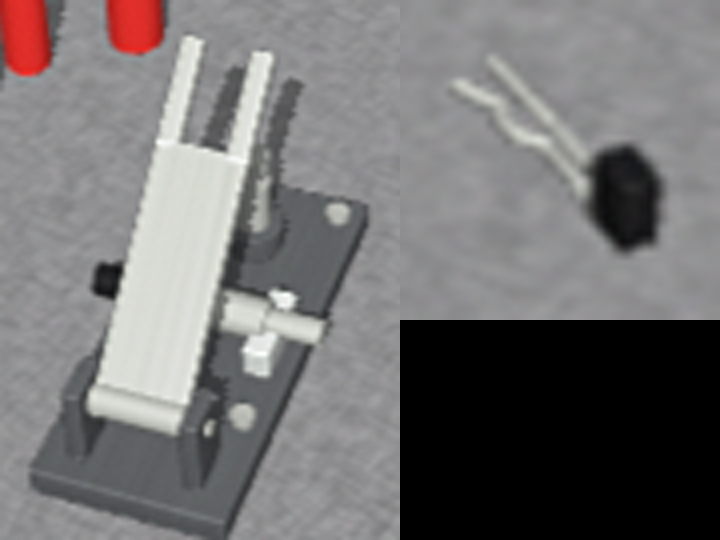

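The top crop gives the clamp plate corners, the pin top at crop (360,125), the grip block at (608,265) and the straight leg's tip at (722,55). The side crop shows the strap up, with the pin behind its right prong at about (262,190).

Run:
```python
from h import *
d=load('top0.png');s=load('side0.png')
T=lambda x,y:(145+x/4,185+y/4)
c=np.array([onz(d,*T(*p),0.018) for p in[(432,30),(485,208),(78,348),(20,160)]])
print('corners',c.round(4).tolist(),'sides',[round(float(np.linalg.norm(c[i]-c[(i+1)%4])),4) for i in range(4)])
o=c.mean(0); ey=(c[3]+c[2]-c[0]-c[1]);yaw=np.arctan2(-ey[0],ey[1]); print('center',o.round(4),'yaw',np.degrees(yaw))
# side view corners
S=lambda x,y:(195+x/4,195+y/4)
cs=np.array([onz(s,*S(*p),0.018) for p in[(368,208),(222,530),(32,465)]]); print('side corners',cs.round(4).tolist())
ex=np.array([np.cos(yaw),np.sin(yaw),0]);eyv=np.array([-ex[1],ex[0],0])
pin=o-0.065*eyv; pin[2]=0; print('pin pred',pin.round(4))
for z in(.081,.094,.107): print('pin top z',z,onz(d,*T(358,120),z).round(4), [round(float(v),1) for v in proj(s,[*pin[:2],z])])
# strap fork tips in top view -> angle
h=o+0.085*eyv; h[2]=.052
for p in[(272,70),(303,150)]:
    oo,w=ray(d,*T(*p))
    k=(h-oo)
    for a in np.arange(.2,1.25,.1):
        X=h-eyv*.175*np.cos(a)+np.array([0,0,.175*np.sin(a)+.004])
        q=proj(d,X+ex*(.0175 if p[1]<100 else -.0175)); print(round(a,1),((q[0]-145)*4,(q[1]-185)*4) ,p) if p[1]<100 else None
C=lambda x,y:(355+(x-520)/6,198+y/6)
g=onz(d,*C(608,262),.02); tip=onz(d,*C(722,53),.0025); 
back=onz(d,*C(655,195),.0025)
print('grip',g,'tip',tip,'legyaw',np.degrees(np.arctan2(*(tip-back)[1::-1])))
D=lambda x,y:(315+(x-400)/8,175+y/8)
print('side grip',onz(s,*D(626,185),.02),'tip',onz(s,*D(492,60),.0025),'leg',onz(s,*D(585,160),.0025))
```

```text
corners [[0.6473, 0.0535, 0.018], [0.5547, 0.0279, 0.018], [0.4895, 0.2318, 0.018], [0.5846, 0.2633, 0.018]] sides [0.0961, 0.2141, 0.1002, 0.2189]
center [0.569  0.1441 0.018 ] yaw 17.17047752907375
side corners [[0.5513, 0.0318, 0.018], [0.4863, 0.2418, 0.018], [0.5823, 0.2644, 0.018]]
pin pred [0.5882 0.082  0.    ]
pin top z 0.081 [0.5916 0.0849 0.081 ] [258.1, 231.7]
pin top z 0.094 [0.5896 0.0834 0.094 ] [257.9, 227.0]
pin top z 0.107 [0.5876 0.082  0.107 ] [257.7, 222.2]
0.2 (np.float64(394.70522794012913), np.float64(74.09500265317729)) (272, 70)
0.3 (np.float64(382.30074236726716), np.float64(70.40578302249082)) (272, 70)
0.4 (np.float64(365.7901272278689), np.float64(67.92001381224895)) (272, 70)
0.5 (np.float64(345.0727558210765), np.float64(66.75969425456572)) (272, 70)
0.6 (np.float64(320.11409105416067), np.float64(67.03899247020274)) (272, 70)
0.7 (np.float64(290.96179633782003), np.float64(68.85837777686879)) (272, 70)
0.8 (np.float64(257.7613187005227), np.float64(72.29798162036457)) (272, 70)
0.9 (np.float64(220.7694757868253), np.float64(77.41051444984919)) (272, 70)
1.0 (np.float64(180.36431456819992), np.float64(84.21422609066201)) (272, 70)
1.1 (np.float64(137.04940921924867), np.float64(92.68654309567034)) (272, 70)
1.2 (np.float64(91.45091287545517), np.float64(102.7591144417745)) (272, 70)
grip [ 0.54014964 -0.18092917  0.02      ] tip [ 0.61351749 -0.22950167  0.0025    ] legyaw -28.374228613099863
side grip [ 0.53529291 -0.17764819  0.02      ] tip [ 0.61042521 -0.22622547  0.0025    ] leg [ 0.56121678 -0.20009319  0.0025    ]
```

```bash
cat >> h.py <<'E'
from scipy.spatial.transform import Rotation as Ro
def tool():
    s=manip.state();q=s['tool_rot'];return s['tool_pos'],Ro.from_quat([q[1],q[2],q[3],q[0]]).as_matrix(),s
def go(P,yaw=None,frm=None):
    p,R,s=tool(); p=p if frm is None else np.array(frm)
    y0=np.degrees(np.arctan2(R[1,0],R[0,0]))
    yw=y0 if yaw is None else yaw
    out=((R.T@(np.array(P)-p))*100).round(2).tolist()
    Rd=Ro.from_euler('z',yw,degrees=True).as_matrix()@np.diag([1,-1,-1.])
    print('t',s['time'],'pos',p.round(4),'yaw',round(y0,2),'shift cm',out,'rotvec',np.degrees(Ro.from_matrix(R.T@Rd).as_rotvec()).round(2),'F',s['contact_force'].round(2))
    return out
E
python3 - <<'E'
from h import *
go([.5645,.1585,.20])
E
```

```text
t 0.15 pos [ 0.1659 -0.6021  0.2494] yaw 15.4 shift cm [58.63, -62.74, 5.04] rotvec [-0.09 -0.01  0.  ] F [-0.38  0.81  0.4 ]
```

Call:
move_arm --pt "2.5 -2.7 0 0 0 0 -1" --pt "2.5 -2.7 0 0 0 0 -1" --pt "2.5 -2.7 0 0 0 0 -1" --pt "2.5 -2.7 0 0 0 0 -1" --pt "2.5 -2.7 0 0 0 0 -1" --pt "2.5 -2.7 0 0 0 0 -1" --pt "2.5 -2.7 0 0 0 0 -1" --pt "2.5 -2.7 0 0 0 0 -1" --pt "2.5 -2.7 0 0 0 0 -1" --pt "2.5 -2.7 0 0 0 0 -1" --pt "2.5 -2.7 0 0 0 0 -1" --pt "2.5 -2.7 0 0 0 0 -1" --pt "2.5 -2.7 0 0 0 0 -1" --pt "2.5 -2.7 0 0 0 0 -1" --pt "2.5 -2.7 0 0 0 0 -1" --pt "2.5 -2.7 0 0 0 0 -1" --pt "2.5 -2.7 0 0 0 0 -1" --pt "2.5 -2.7 0 0 0 0 -1" --pt "2.5 -2.7 0 0 0 0 -1" --pt "2.5 -2.7 0 0 0 0 -1"

```text
time: 1.82
tool_pos: [0.5049, 0.0528, 0.2501]
tool_rot: [0.0, 0.991, 0.134, -0.0]
contact_force: [-0.1, -0.2, 0.2]
gripper_width: -0.003
grasp_force: 0.0
```

Run:
```python
from h import *
go([.5645,.1585,.19])
```

```text
t 1.8167 pos [0.5049 0.0528 0.2501] yaw 15.43 shift cm [8.55, -8.6, 6.0] rotvec [0.01 0.01 0.  ] F [-0.12 -0.18  0.21]
```

Call:
move_arm --pt "2.85 -2.87 0 0 0 0 -1" --pt "2.85 -2.87 0 0 0 0 -1" --pt "2.85 -2.87 2 0 0 0 -1" --pt "0 0 2 0 0 0 -1" --pt "0 0 2 0 0 0 -1" --pt "0 0 1 0 0 0 -1" --pt "0 0 1 0 0 0 -1" --pt "0 0 1 0 0 0 -1" --pt "0 0.35 0.8 0 0 0 -1" --pt "0 0.35 0.8 0 0 0 -1" --pt "0 0.35 0.8 0 0 0 -1" --pt "0 0.35 0.8 0 0 0 -1" --pt "0 0.35 0.8 0 0 0 -1"

```text
time: 2.9
tool_pos: [0.5681, 0.1363, 0.122]
tool_rot: [0.0, 0.991, 0.134, 0.001]
contact_force: [0.7, -0.3, 1.8]
gripper_width: -0.0
grasp_force: 0.8
```

Run:
```python
from h import *
go([.573,.130,.075])
```

```text
t 2.9 pos [0.5681 0.1363 0.122 ] yaw 15.37 shift cm [0.29, 0.74, 4.71] rotvec [ 0.03 -0.11 -0.  ] F [ 0.75 -0.34  1.8 ]
```

Call:
move_arm --pt "0 0.15 0.8 0 0 0 -1" --pt "0 0.15 0.8 0 0 0 -1" --pt "0 0.15 0.8 0 0 0 -1" --pt "0 0.15 0.8 0 0 0 -1" --pt "0 0.1 0.6 0 0 0 -1" --pt "0 0 0.3 0 0 0 -1" --pt "0 0 0.3 0 0 0 -1" --pt "0 0 0.2 0 0 0 -1"

```text
time: 3.57
tool_pos: [0.5688, 0.1302, 0.0753]
tool_rot: [0.0, 0.991, 0.134, -0.0]
contact_force: [-0.6, 0.0, 2.1]
gripper_width: -0.002
grasp_force: 0.7
```

Call:
move_arm --pt "0 0 0.1 0 0 0 -1" --pt "0 0 0.1 0 0 0 -1" --pt "0 0 0 0 0 0 -1"

```text
time: 3.82
tool_pos: [0.5689, 0.1303, 0.075]
tool_rot: [0.0, 0.991, 0.134, -0.001]
contact_force: [-4.3, -2.1, 7.9]
gripper_width: 0.001
grasp_force: 3.8
```

Call:
move_arm --pt "0 0 -2 0 0 0 -1" --pt "0 0 -3 0 0 0 -1" --pt "0 0 -3 0 0 0 -1" --pt "-3 0 0 0 0 0 -1" --pt "-2.5 2.8 0 0 0 0 -1" --pt "-2 2.8 0 0 0 0 -1" --pt "0 0 0 0 0 0 -1" --pt "0 0 0 0 0 0 -1"

```text
time: 4.48
tool_pos: [0.5112, 0.0556, 0.1539]
tool_rot: [-0.0, 0.991, 0.133, 0.0]
contact_force: [-0.6, 0.1, 0.2]
gripper_width: -0.003
grasp_force: 0.0
```

Run:
```python
from h import *
d=grab('wrist','w1.png'); grab('side','side1.png'); grab('top','top1.png')
print(manip.state()['tool_pos'])
for z in(.081,.094,.107): print(proj(d,[.588,.082,z],True))
im=cv2.resize(d['img'],(784,588),interpolation=cv2.INTER_CUBIC);cv2.imwrite('pics/w1b.png',im)
```

```text
[0.51204676 0.05700058 0.15391844]
(np.float64(269.3824248894997), np.float64(102.38186852339645))
(np.float64(268.67000821881027), np.float64(101.32365084906196))
(np.float64(267.84930992301), np.float64(100.10577056032596))
```

View pics/w1b.png

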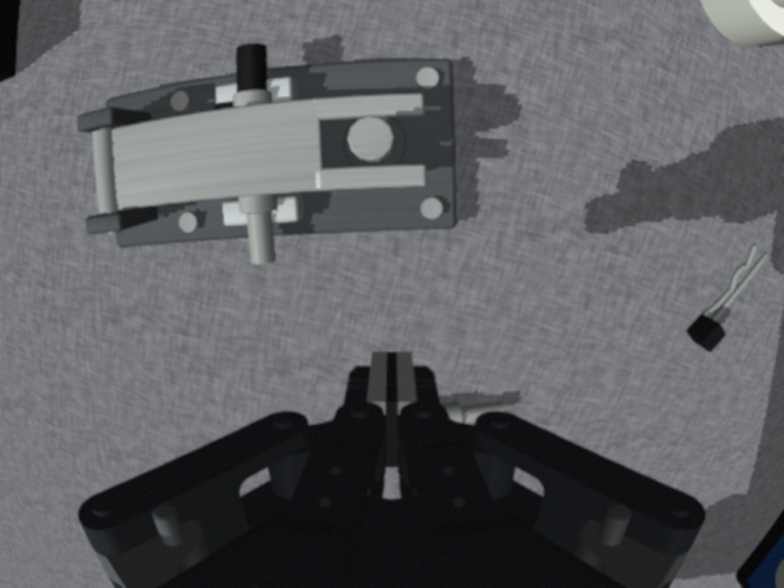

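The strap is down, with its fork straddling the pin. The pin top is at (371,138) in the 1.4x view, the fork tips are at about (424,95..187), and the clip is still at (720,310).

Run:
```python
from h import *
d=load('w1.png');im=d['img'];g=cv2.cvtColor(im,cv2.COLOR_BGR2GRAY)
roi=np.zeros_like(g);cv2.circle(roi,(265,98),22,255,-1)
m=((g>110)&(roi>0)).astype(np.uint8)*255
cs,_=cv2.findContours(m,0,2);c=max(cs,key=cv2.contourArea);e=cv2.fitEllipse(c);print('pin ellipse',e,cv2.contourArea(c))
C=(-d['R'].T@d['t']);print('cam',C)
for z in(.081,.087,.094,.1,.107):
    P=c[:,0,:].astype(float); q=np.array([onz(d,u,v,z,True)[:2] for u,v in P]); (cx,cy),r=cv2.minEnclosingCircle(q.astype(np.float32)*1000)
    print(z,onz(d,*e[0],z,True).round(4),'area dia',2e3*np.sqrt(cv2.contourArea((q*1e4).astype(np.float32))/1e8/np.pi)," encl",2*r)
B=lambda x,y:(x/1.4,y/1.4)
k=np.array([onz(d,*B(*p),.018,True) for p in[(452,60),(456,228),(118,245),(108,100)]]);print('plate',k.round(4).tolist(),k.mean(0),[np.linalg.norm(k[i]-k[(i+1)%4]).round(4) for i in range(4)])
ey=k[3]+k[2]-k[0]-k[1];print('yaw',np.degrees(np.arctan2(-ey[0],ey[1])))
f=np.array([onz(d,*B(*p),.056,True) for p in[(424,95),(424,187),(113,128),(113,208),(318,120),(318,188)]]);print('strap',f.round(4).tolist())
print('strap yaw',np.degrees(np.arctan2(*(f[0]-f[1])[1::-1])), [np.degrees(np.arctan2(-(a-b)[0],(a-b)[1])).round(2) for a,b in((f[2],f[0]),(f[3],f[1]))])
print('clip grip',onz(d,*B(706,327),.02,True),'tip',onz(d,*B(764,252),.0025,True))
```

```text
pin ellipse ((263.90521240234375, 95.16905975341797), (31.853574752807617, 38.28907775878906), 1.4647901058197021) 879.0
cam [0.58073431 0.07379314 0.27828118]
0.081 [0.5914 0.0863 0.081 ] area dia 20.203961202008802  encl 23.618642807006836
0.087 [0.5911 0.0859 0.087 ] area dia 19.589491401206157  encl 22.90027618408203
0.094 [0.5907 0.0855 0.094 ] area dia 18.87260450556356  encl 22.062509536743164
0.1 [0.5904 0.0851 0.1   ] area dia 18.25813338452518  encl 21.34380531311035
0.107 [0.59   0.0847 0.107 ] area dia 17.541242438341996  encl 20.50608253479004
plate [[0.6492, 0.0569, 0.018], [0.5555, 0.0281, 0.018], [0.4924, 0.2363, 0.018], [0.5847, 0.2634, 0.018]] [0.57044566 0.14614961 0.018     ] [np.float64(0.0979), np.float64(0.2176), np.float64(0.0962), np.float64(0.2164)]
yaw 17.10361045738672
strap [[0.618, 0.0677, 0.056], [0.5744, 0.0556, 0.056], [0.5692, 0.2281, 0.056], [0.5254, 0.2191, 0.056], [0.5931, 0.1138, 0.056], [0.5606, 0.1054, 0.056]]
strap yaw 15.480697068968146 [np.float64(16.93), np.float64(16.68)]
clip grip [ 0.54386112 -0.17365158  0.02      ] tip [ 0.61488544 -0.22568055  0.0025    ]
```

Run:
```python
from h import *
go([.590,.0845,.130])
```

```text
t 4.6333 pos [0.512  0.057  0.1539] yaw 15.43 shift cm [8.25, -0.58, 2.4] rotvec [-0.02 -0.02  0.  ] F [ 0.93  0.07 -0.14]
```

Call:
move_arm --pt "2.75 -0.2 0 0 0 0 -1" --pt "2.75 -0.2 0 0 0 0 -1" --pt "2.75 -0.2 1.2 0 0 0 -1" --pt "0 0 1.2 0 0 0 -1" --pt "0 0 0.2 0 0 0 -1" --pt "0 0 0.2 0 0 0 -1" --pt "0 0 0.2 0 0 0 -1"

```text
time: 5.22
tool_pos: [0.589, 0.0844, 0.1234]
tool_rot: [-0.0, 0.991, 0.134, -0.001]
contact_force: [-0.8, -0.3, 0.0]
gripper_width: -0.002
grasp_force: 0.0
```

Call:
move_arm --pt "0 0 0.2 0 0 0 -1" --pt "0 0 0.2 0 0 0 -1" --pt "0 0 0.2 0 0 0 -1"

```text
time: 5.47
tool_pos: [0.5896, 0.0839, 0.1184]
tool_rot: [0.0, 0.991, 0.134, 0.001]
contact_force: [0.1, -0.2, -1.0]
gripper_width: 0.0
grasp_force: 0.0
```

Call:
move_arm --pt "0 0 0.2 0 0 0 -1" --pt "0 0 0.2 0 0 0 -1" --pt "0 0 0.2 0 0 0 -1"

```text
time: 5.72
tool_pos: [0.5897, 0.0839, 0.1119]
tool_rot: [0.0, 0.991, 0.134, 0.0]
contact_force: [0.5, -0.5, -0.4]
gripper_width: -0.004
grasp_force: 0.0
```

Call:
move_arm --pt "0 0 0.2 0 0 0 -1" --pt "0 0 0.2 0 0 0 -1" --pt "0 0 0.1 0 0 0 -1"

```text
time: 5.97
tool_pos: [0.5895, 0.084, 0.1064]
tool_rot: [-0.0, 0.991, 0.134, -0.0]
contact_force: [0.0, 0.1, -0.4]
gripper_width: -0.002
grasp_force: 0.0
```

Call:
move_arm --pt "0 0 0.2 0 0 0 -1" --pt "0 0 0.1 0 0 0 -1" --pt "0 0 0.1 0 0 0 -1"

```text
time: 6.22
tool_pos: [0.5897, 0.084, 0.1027]
tool_rot: [-0.0, 0.991, 0.134, -0.0]
contact_force: [-0.7, 0.6, -0.6]
gripper_width: 0.001
grasp_force: 0.0
```

Call:
move_arm --pt "0 0 0.1 0 0 0 -1" --pt "0 0 0.1 0 0 0 -1" --pt "0 0 0.1 0 0 0 -1"

```text
time: 6.47
tool_pos: [0.5898, 0.0841, 0.1004]
tool_rot: [0.0, 0.991, 0.134, -0.0]
contact_force: [-2.7, -0.2, 6.8]
gripper_width: 0.0
grasp_force: 3.6
```

Run:
```python
from h import *
go([.590,.0845,.130])
```

```text
t 6.4667 pos [0.5898 0.0841 0.1004] yaw 15.41 shift cm [0.03, -0.04, -2.96] rotvec [-0.    0.01 -0.  ] F [-2.7  -0.22  6.81]
```

Run:
```python
from h import *
go([.540,-.178,.13],-29)
```

```text
t 6.4667 pos [0.5898 0.0841 0.1004] yaw 15.41 shift cm [-11.76, 23.94, -2.96] rotvec [0.000e+00 1.000e-02 4.441e+01] F [-2.7  -0.22  6.81]
```

Call:
move_arm --pt "0 0 -1.5 0 0 0 1" --pt "0 0 -1.5 0 0 0 1" --pt "-1.7 3.42 0 0 0 0 1" --pt "-1.7 3.42 0 0 0 0 1" --pt "-1.7 3.42 0 0 0 0 1" --pt "-1.7 3.42 0 0 0 0 1" --pt "-1.7 3.42 0 0 0 0 1" --pt "-1.7 3.42 0 0 0 0 1" --pt "-1.6 3.42 0 0 0 0 1" --pt "0 0 0 0 0 6.4 1" --pt "0 0 0 0 0 6.4 1" --pt "0 0 0 0 0 6.4 1" --pt "0 0 0 0 0 6.4 1" --pt "0 0 0 0 0 6.4 1" --pt "0 0 0 0 0 6.4 1" --pt "0 0 0 0 0 6 1" --pt "0 0 0 0 0 0 1" --pt "0 0 0 0 0 0 1"

```text
time: 7.97
tool_pos: [0.5395, -0.1781, 0.1298]
tool_rot: [-0.0, 0.968, -0.249, 0.0]
contact_force: [0.9, -0.6, 0.6]
gripper_width: 1.002
grasp_force: 0.0
```

Run:
```python
from h import *
d=grab('wrist','w2.png'); go([.540,-.178,.13],-29)
print(proj(d,[.540,-.178,.026],True))
g=cv2.cvtColor(d['img'],cv2.COLOR_BGR2GRAY)
cv2.imwrite('pics/w2b.png',cv2.resize(d['img'][60:360,130:430],(600,600),interpolation=cv2.INTER_CUBIC))
```

```text
t 8.0167 pos [ 0.5395 -0.1781  0.1298] yaw -28.86 shift cm [0.04, -0.03, -0.02] rotvec [ 0.   -0.01  0.14] F [0.34 0.14 0.02]
(np.float64(278.7907552394813), np.float64(216.47144982766488))
```

View pics/w2b.png

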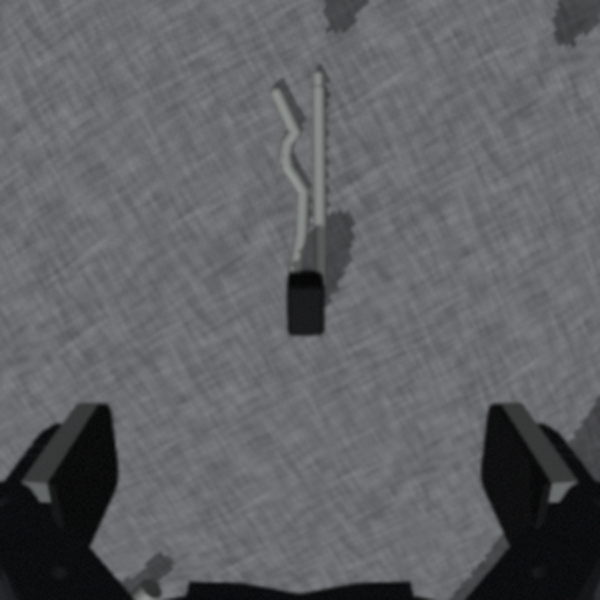

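The crop shows the clip nearly in line with the tool: the block top is centred at about (306,305), and the straight leg runs from (319,68) to (320,220).

Run:
```python
from h import *
d=load('w2.png');B=lambda x,y:(130+x/2,60+y/2)
p=lambda x,y,z:onz(d,*B(x,y),z,True)
f=[p(288,287,.026),p(323,287,.026),p(324,333,.026),p(289,333,.026)]
print('block',np.mean(f,0).round(4),[np.linalg.norm(f[i]-f[i-1]).round(4) for i in range(4)])
a=p(319,70,.0025);b=p(320,220,.0025);yaw=np.degrees(np.arctan2(*(a-b)[1::-1]));print('tip',a.round(4),b.round(4),'yaw',yaw)
c,s=np.cos(np.radians(yaw)),np.sin(np.radians(yaw))
g=a+np.array([c*-.088-s*.006,s*-.088+c*.006,0]);print('grip from tip',g.round(4))
m=(np.mean(f,0)+g)/2; go([*m[:2],.0215],yaw)
```

```text
block [ 0.5394 -0.1812  0.026 ] [np.float64(0.0177), np.float64(0.0127), np.float64(0.0177), np.float64(0.013)]
tip [ 0.6141 -0.2282  0.0025] [ 0.5626 -0.2005  0.0025] yaw -28.2725723628775
grip from tip [ 0.5395 -0.1812  0.0025]
t 8.0167 pos [ 0.5395 -0.1781  0.1298] yaw -28.86 shift cm [0.14, 0.27, 10.83] rotvec [ 0.   -0.01 -0.58] F [0.34 0.14 0.02]
```

Call:
move_arm --pt "0.1 0.25 3 0 0 -0.5 1" --pt "0 0 3 0 0 0 1" --pt "0 0 3 0 0 0 1" --pt "0 0 1 0 0 0 1" --pt "0 0 0.8 0 0 0 1" --pt "0 0 0 0 0 0 1" --pt "0 0 0 0 0 0 -1" --pt "0 0 0 0 0 0 -1" --pt "0 0 0 0 0 0 -1" --pt "0 0 0 0 0 0 -1" --pt "0 0 0 0 0 0 -1" --pt "0 0 0 0 0 0 -1" --pt "0 0 0 0 0 0 -1" --pt "0 0 0 0 0 0 -1"

```text
time: 9.18
tool_pos: [0.5398, -0.1808, 0.0227]
tool_rot: [-0.0, 0.969, -0.246, 0.001]
contact_force: [-0.0, 2.0, 4.3]
gripper_width: 0.149
grasp_force: 59.7
```

Call:
move_arm --pt "0 0 -0.5 0 0 0 -1" --pt "0 0 -2 0 0 0 -1" --pt "0 0 -3 0 0 0 -1" --pt "0 0 -4 0 0 0 -1" --pt "0 0 0 0 0 -6.5 -1" --pt "0 0 0 0 0 -6.5 -1" --pt "0 0 0 0 0 -6.5 -1" --pt "0 0 0 0 0 -6.5 -1" --pt "0 0 0 0 0 -6.5 -1" --pt "0 0 0 0 0 -6.5 -1" --pt "0 0 0 0 0 -6.5 -1" --pt "0 0 0 0 0 0 -1"

```text
time: 10.18
tool_pos: [0.5385, -0.1807, 0.1162]
tool_rot: [-0.0, 0.989, 0.149, -0.001]
contact_force: [0.1, -0.5, -1.5]
gripper_width: 0.147
grasp_force: 59.0
```

Run:
```python
from h import *
go([.483,.0579,.118],17.1); print(manip.state()['gripper_width'])
```

```text
t 10.1833 pos [ 0.5385 -0.1807  0.1162] yaw 17.11 shift cm [1.71, -24.44, -0.16] rotvec [-0.03  0.07  0.01] F [ 0.11 -0.53 -1.52]
0.14741710868390304
```

Call:
move_arm --pt "0.24 -3.5 0 0 0 0 -1" --pt "0.24 -3.5 0 0 0 0 -1" --pt "0.24 -3.5 0 0 0 0 -1" --pt "0.24 -3.5 0 0 0 0 -1" --pt "0.25 -3.5 0 0 0 0 -1" --pt "0.25 -3.5 0 0 0 0 -1" --pt "0.25 -3.4 0 0 0 0 -1" --pt "0 0 0 0 0 0 -1" --pt "0 0 0 0 0 0 -1"

```text
time: 10.93
tool_pos: [0.4834, 0.0587, 0.1165]
tool_rot: [0.0, 0.989, 0.148, -0.0]
contact_force: [0.7, -0.8, -0.1]
gripper_width: 0.152
grasp_force: 59.0
```

Run:
```python
from h import *
d=grab('wrist','w3.png'); s=grab('side','s3.png');t=grab('top','t3.png');go([.483,.0579,.118],17.1)
print(proj(d,[.590,.0845,.0815],True),proj(s,[.59,.0845,.07]),proj(t,[.59,.0845,.08]))
cv2.imwrite('pics/w3b.png',cv2.resize(d['img'][10:235,160:400],(640,600),interpolation=cv2.INTER_CUBIC))
```

```text
t 11.0833 pos [0.4844 0.0567 0.1168] yaw 16.88 shift cm [-0.1, -0.16, -0.12] rotvec [ 0.03  0.01 -0.22] F [-0.1  -0.03 -0.47]
(np.float64(291.55959255966684), np.float64(42.022764883569295)) (np.float64(256.7956363377953), np.float64(235.97287428885835)) (np.float64(234.75121652974295), np.float64(215.9059911128883))
```

View pics/w3b.png

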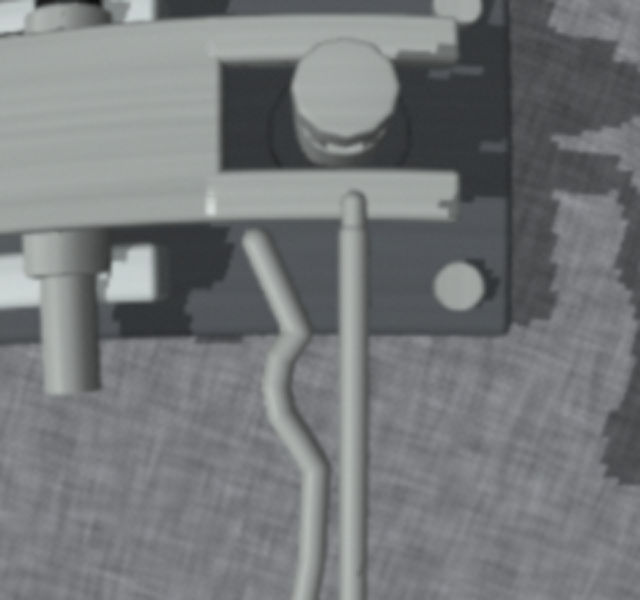

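The wrist crop shows the pin top circle at (345,88), radius about 54, with the hole mouth just below it at (345,145). The straight leg runs vertically at column 352, with its tip at (353,192) and the bowed leg to its left.

Run:
```python
from h import *
d=load('w3.png');B=lambda x,y:(160+x/2.6667,10+y/2.6667);p=lambda x,y,z:onz(d,*B(x,y),z,True)
g=cv2.cvtColor(d['img'],cv2.COLOR_BGR2GRAY)
P,R,s=tool()
circ=np.array([p(345+54*np.cos(a),88+50*np.sin(a),.0815) for a in np.linspace(0,6.28,60)])
# measured top-circle extremes: left 291, right 400, top 38
l=p(291,88,.0815);r=p(400,88,.0815);tp=p(345,38,.0815);print('dia',np.linalg.norm(l-r))
pin=(l+r)/2; 
T=lambda X:((R.T@(X-P))*1000).round(2)
print('pin world',pin.round(4),'tool',T(pin),'top edge',T(tp))
for z in(.0946,.0966,.0986):
    print(z,'tip',T(p(353,192,z)),'leg back',T(p(352,580,z)),'mid',T(p(352,400,z)))
h=p(345,147,.0655);print('hole mouth',T(h))
# strap edges
for q in(((208,195),(458,195)),((60,218),(440,218))): a,b=p(*q[0],.056),p(*q[1],.056);print('strap edge yaw',np.degrees(np.arctan2(-(a-b)[0],(a-b)[1])))
```

```text
dia 0.01971498368586252
pin world [0.5893 0.0853 0.0815] tool [108.72   3.09  35.34] top edge [118.43   2.97  35.34]
0.0946 tip [87.51  3.95 22.24] leg back [19.98  4.41 22.25] mid [52.24  4.02 22.25]
0.0966 tip [87.3   3.87 20.24] leg back [20.69  4.33 20.25] mid [52.51  3.94 20.25]
0.0986 tip [87.08  3.79 18.24] leg back [21.39  4.24 18.25] mid [52.77  3.86 18.25]
hole mouth [99.92  3.47 51.34]
strap edge yaw 17.28769441397033
strap edge yaw 15.918395960133724
```

Call:
move_arm --pt "0 -0.06 0.8 0 0 0 -1" --pt "0 0 0.8 0 0 0 -1" --pt "0 0 0.8 0 0 0 -1" --pt "0 0 0.7 0 0 0 -1" --pt "0 0 0 0 0 0 -1" --pt "0 0 0 0 0 0 -1"

```text
time: 11.58
tool_pos: [0.4833, 0.058, 0.0847]
tool_rot: [-0.0, 0.989, 0.148, -0.001]
contact_force: [0.2, -0.4, -0.1]
gripper_width: 0.148
grasp_force: 59.1
```

Run:
```python
from h import *
d=grab('wrist','w4.png'); go([.483,.0579,.0856],17.0)
cv2.imwrite('pics/w4b.png',cv2.resize(d['img'][10:160,200:380],(720,600),interpolation=cv2.INTER_CUBIC))
```

```text
t 11.6333 pos [0.4838 0.058  0.0854] yaw 16.99 shift cm [-0.08, -0.01, -0.02] rotvec [-0.01  0.04 -0.01] F [ 0.59  0.09 -1.27]
```

View pics/w4b.png

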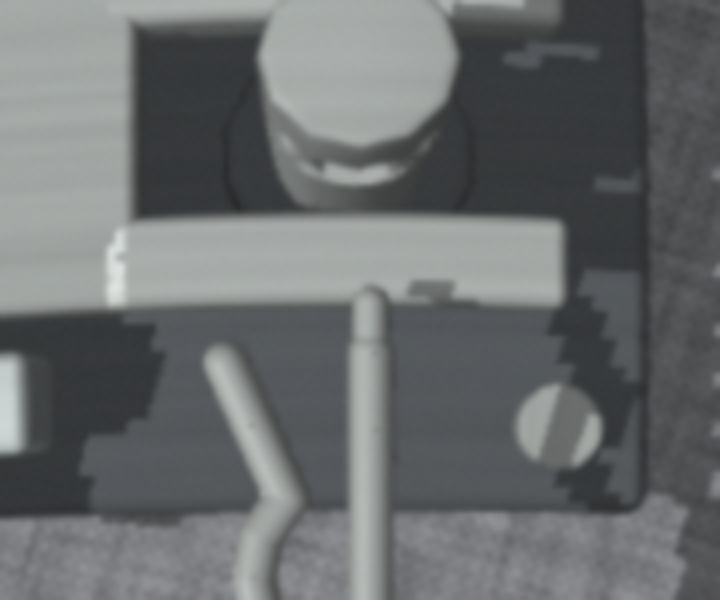

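The crop shows the pin top centre at column 358, the hole's bright floor at about (358,172), and the leg at column 370 with its tip at row 290.

Run:
```python
from h import *
d=load('w4.png');B=lambda x,y:(200+x/4,10+y/4);p=lambda x,y,z:onz(d,*B(x,y),z,True)
P,R,s=tool();T=lambda X:((R.T@(X-P))*1000).round(2)
a,b=p(258,58,.0815),p(458,58,.0815);print('pin',T((a+b)/2),np.linalg.norm(a-b))
for u in(322,358,398):print('hole floor',T(p(u,170,.062)))
print('tip',T(p(370,290,.0655)),'neck',T(p(370,340,.0655)),'leg',T(p(371,590,.0655)))
a,b=p(130,302,.056),p(560,302,.056);
for q in(((0,310),(555,303),.056),((140,218),(560,222),.056),((0,516),(600,510),.018)): a,b=p(*q[0][:2],q[2]),p(*q[1],q[2]);print('yaw',np.degrees(np.arctan2(-(a-b)[0],(a-b)[1])))
```

```text
pin [108.88   4.63   3.83] 0.01937436564824075
hole floor [100.98   1.18  23.34]
hole floor [101.     5.17  23.34]
hole floor [101.06   9.6   23.34]
tip [86.76  6.34 19.85] neck [81.2   6.35 19.86] leg [53.51  6.56 19.88]
yaw 17.22753201075176
yaw 16.79794970236918
yaw 17.4056096689487
```

Call:
move_arm --pt "0.4 -0.05 0 0 0 0 -1" --pt "0.4 -0.05 0 0 0 0 -1" --pt "0 0 0 0 0 0 -1" --pt "0 0 0 0 0 0 -1" --pt "0 0 0 0 0 0 -1"

```text
time: 12.05
tool_pos: [0.4916, 0.0615, 0.0861]
tool_rot: [0.0, 0.989, 0.148, 0.0]
contact_force: [-0.0, 0.1, -0.9]
gripper_width: 0.153
grasp_force: 59.1
```

Run:
```python
from h import *
d=grab('wrist','w5.png'); go([.483,.0579,.0856],17.0)
cv2.imwrite('pics/w5b.png',cv2.resize(d['img'][10:110,225:355],(780,600),interpolation=cv2.INTER_CUBIC))
```

```text
t 12.1 pos [0.4914 0.0615 0.0859] yaw 17.01 shift cm [-0.91, 0.1, 0.03] rotvec [ 0.   -0.01  0.01] F [-0.44  0.35 -1.41]
```

View pics/w5b.png

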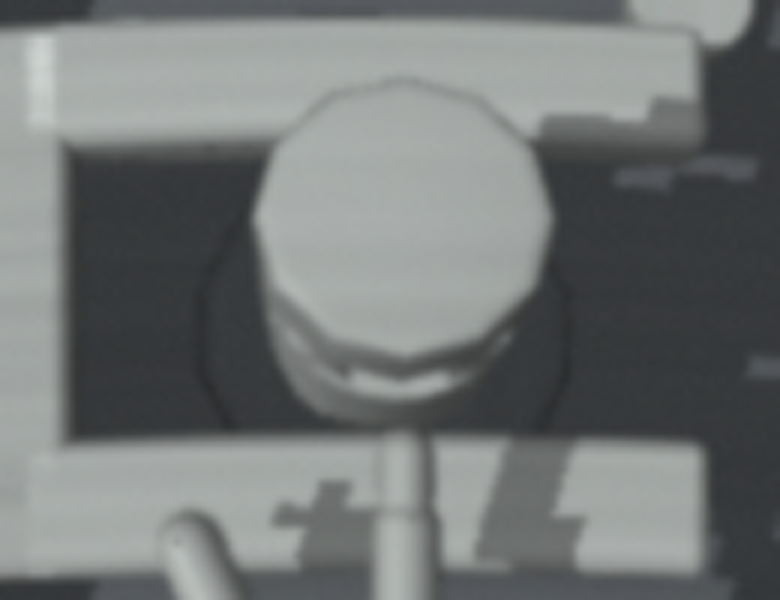

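The leg is at column 405. The pin top is centred at 403 and the hole floor at about 400, so the leg needs about 0.4 mm to the left before I go in gently.

Call:
move_arm --pt "0.1 -0.04 0 0 0 0 -1" --pt "0.1 0 0 0 0 0 -1" --pt "0.1 0 0 0 0 0 -1" --pt "0.1 0 0 0 0 0 -1" --pt "0.1 0 0 0 0 0 -1" --pt "0 0 0 0 0 0 -1"

```text
time: 12.6
tool_pos: [0.4962, 0.0633, 0.0859]
tool_rot: [0.0, 0.989, 0.148, 0.0]
contact_force: [-1.0, -0.4, -1.1]
gripper_width: 0.15
grasp_force: 59.1
```

Call:
move_arm --pt "0.1 0 0 0 0 0 -1" --pt "0.1 0 0 0 0 0 -1" --pt "0 0 0 0 0 0 -1"

```text
time: 12.85
tool_pos: [0.4981, 0.0639, 0.0859]
tool_rot: [-0.0, 0.989, 0.148, 0.0]
contact_force: [0.6, -0.4, -0.8]
gripper_width: 0.148
grasp_force: 59.1
```

Call:
move_arm --pt "0.1 0 0 0 0 0 -1" --pt "0.1 0 0 0 0 0 -1" --pt "0 0 0 0 0 0 -1"

```text
time: 13.1
tool_pos: [0.5, 0.0645, 0.0859]
tool_rot: [0.0, 0.989, 0.148, 0.0]
contact_force: [-0.4, -0.8, -0.7]
gripper_width: 0.148
grasp_force: 59.1
```

Call:
move_arm --pt "0.1 0 0 0 0 0 -1" --pt "0.1 0 0 0 0 0 -1" --pt "0 0 0 0 0 0 -1"

```text
time: 13.35
tool_pos: [0.502, 0.0651, 0.0859]
tool_rot: [0.0, 0.989, 0.148, 0.0]
contact_force: [-0.3, 0.2, -1.1]
gripper_width: 0.147
grasp_force: 59.1
```

Call:
move_arm --pt "0.1 0 0 0 0 0 -1" --pt "0.1 0 0 0 0 0 -1" --pt "0 0 0 0 0 0 -1"

```text
time: 13.6
tool_pos: [0.5039, 0.0657, 0.0859]
tool_rot: [0.0, 0.989, 0.148, 0.0]
contact_force: [0.7, 0.2, -0.3]
gripper_width: 0.149
grasp_force: 59.1
```

Call:
move_arm --pt "0.15 0 0 0 0 0 -1" --pt "0.15 0 0 0 0 0 -1" --pt "0 0 0 0 0 0 -1"

```text
time: 13.85
tool_pos: [0.5069, 0.0666, 0.086]
tool_rot: [0.0, 0.989, 0.148, 0.0]
contact_force: [1.0, 0.7, -1.6]
gripper_width: 0.149
grasp_force: 59.1
```

Call:
move_arm --pt "0.15 0 0 0 0 0 -1" --pt "0.15 0 0 0 0 0 -1" --pt "0.1 0 0 0 0 0 -1" --pt "0 0 0 0 0 0 -1"

```text
time: 14.18
tool_pos: [0.5106, 0.0677, 0.0859]
tool_rot: [0.0, 0.989, 0.148, 0.0]
contact_force: [-0.6, 0.3, -0.4]
gripper_width: 0.146
grasp_force: 59.1
```

Run:
```python
from h import *
d=grab('wrist','w6.png'); go([.483,.0579,.0856],17.0); print(manip.state()['ft_torque'])
a=cv2.resize(d['img'][0:150,190:370],(720,600),interpolation=cv2.INTER_CUBIC)
cv2.imwrite('pics/w6b.png',a)
```

```text
t 14.2333 pos [0.5105 0.0677 0.0859] yaw 17.0 shift cm [-2.91, 0.13, 0.03] rotvec [-0. -0.  0.] F [ 0.95  0.63 -0.78]
[-0.03304693  0.02046182 -0.03561896]
```

View pics/w6b.png

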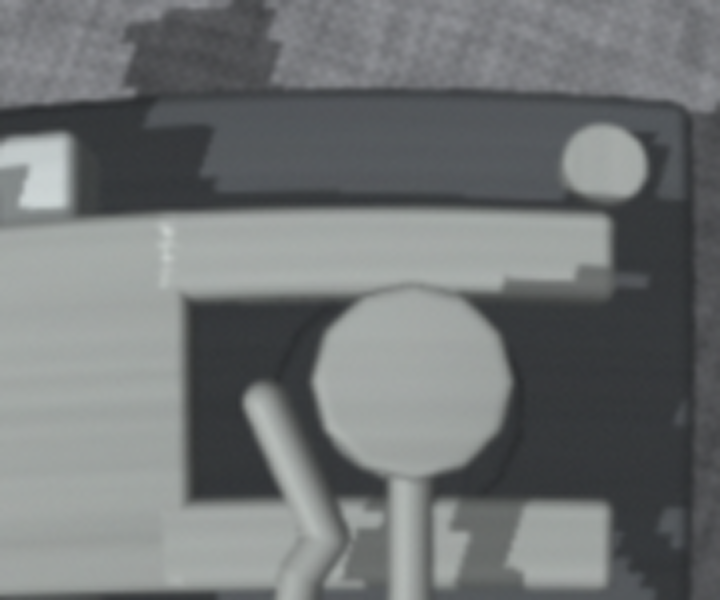

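The leg is in the hole and centred (column 410, pin 412), and the bow's mouth is about to meet the shank. I'll push on by feel.

Call:
move_arm --pt "0.1 0 0 0 0 0 -1" --pt "0.1 0 0 0 0 0 -1" --pt "0.1 0 0 0 0 0 -1" --pt "0.1 0 0 0 0 0 -1" --pt "0.1 0 0 0 0 0 -1"

```text
time: 14.65
tool_pos: [0.5152, 0.0691, 0.0858]
tool_rot: [0.0, 0.989, 0.148, 0.0]
contact_force: [-0.5, -1.0, -1.0]
gripper_width: 0.147
grasp_force: 59.1
```

Call:
move_arm --pt "0.1 0 0 0 0 0 -1" --pt "0.1 0 0 0 0 0 -1" --pt "0.1 0 0 0 0 0 -1"

```text
time: 14.9
tool_pos: [0.5177, 0.0701, 0.0856]
tool_rot: [-0.0, 0.989, 0.148, -0.001]
contact_force: [-2.4, 0.8, -1.8]
gripper_width: 0.152
grasp_force: 59.1
```

Call:
move_arm --pt "0.1 0 0 0 0 0 -1" --pt "0.1 0 0 0 0 0 -1"

```text
time: 15.07
tool_pos: [0.5193, 0.0707, 0.0854]
tool_rot: [-0.0, 0.989, 0.148, -0.001]
contact_force: [-3.1, 0.6, -1.8]
gripper_width: 0.149
grasp_force: 59.1
```

Call:
move_arm --pt "0.1 0 0 0 0 0 -1" --pt "0.1 0 0 0 0 0 -1"

```text
time: 15.23
tool_pos: [0.521, 0.0714, 0.0852]
tool_rot: [-0.0, 0.989, 0.148, -0.001]
contact_force: [-3.8, 1.6, -1.3]
gripper_width: 0.147
grasp_force: 59.1
```

Call:
move_arm --pt "0.1 0 0 0 0 0 -1" --pt "0.1 0 0 0 0 0 -1"

```text
time: 15.4
tool_pos: [0.5235, 0.0722, 0.0855]
tool_rot: [-0.001, 0.989, 0.148, -0.0]
contact_force: [-4.2, 3.0, -1.0]
gripper_width: 0.154
grasp_force: 59.1
```

Call:
move_arm --pt "0.1 0 0 0 0 0 -1" --pt "0.1 0 0 0 0 0 -1"

```text
time: 15.57
tool_pos: [0.5255, 0.0727, 0.0857]
tool_rot: [-0.0, 0.989, 0.148, -0.0]
contact_force: [-4.5, 3.4, -1.3]
gripper_width: 0.148
grasp_force: 59.2
```

Call:
move_arm --pt "0.1 0 0 0 0 0 -1" --pt "0.1 0 0 0 0 0 -1"

```text
time: 15.73
tool_pos: [0.5276, 0.0733, 0.0858]
tool_rot: [-0.0, 0.989, 0.148, -0.0]
contact_force: [-3.3, 3.5, -0.8]
gripper_width: 0.147
grasp_force: 59.1
```

Call:
move_arm --pt "0.1 0 0 0 0 0 -1" --pt "0.1 0 0 0 0 0 -1"

```text
time: 15.9
tool_pos: [0.5299, 0.0737, 0.086]
tool_rot: [-0.0, 0.989, 0.148, 0.001]
contact_force: [-1.8, 3.5, -1.6]
gripper_width: 0.15
grasp_force: 59.1
```

Call:
move_arm --pt "0.1 0 0 0 0 0 -1" --pt "0.1 0 0 0 0 0 -1"

```text
time: 16.07
tool_pos: [0.5322, 0.0741, 0.0863]
tool_rot: [0.0, 0.989, 0.148, 0.001]
contact_force: [-0.9, 3.1, -0.7]
gripper_width: 0.148
grasp_force: 59.1
```

Call:
move_arm --pt "0.1 0 0 0 0 0 -1" --pt "0.1 0 0 0 0 0 -1"

```text
time: 16.23
tool_pos: [0.5341, 0.0744, 0.0863]
tool_rot: [0.0, 0.989, 0.148, 0.001]
contact_force: [-1.0, 1.3, -0.6]
gripper_width: 0.147
grasp_force: 59.1
```

Call:
move_arm --pt "0.1 0 0 0 0 0 -1" --pt "0 0 0 0 0 0 -1"

```text
time: 16.4
tool_pos: [0.5349, 0.0747, 0.0862]
tool_rot: [0.0, 0.989, 0.148, 0.001]
contact_force: [-1.0, 0.9, -0.1]
gripper_width: 0.151
grasp_force: 59.2
```

Call:
move_arm --pt "0.1 0 0 0 0 0 -1" --pt "0 0 0 0 0 0 -1"

```text
time: 16.57
tool_pos: [0.5352, 0.0751, 0.0858]
tool_rot: [0.0, 0.989, 0.148, -0.0]
contact_force: [-1.1, 1.5, -0.1]
gripper_width: 0.15
grasp_force: 59.2
```

Call:
move_arm --pt "0.1 0 0 0 0 0 -1" --pt "0 0 0 0 0 0 -1"

```text
time: 16.73
tool_pos: [0.5358, 0.0755, 0.0855]
tool_rot: [0.0, 0.989, 0.148, -0.001]
contact_force: [-2.2, 1.2, -0.9]
gripper_width: 0.147
grasp_force: 59.2
```

Run:
```python
from h import *
d=grab('wrist','w7.png'); go([.5354,.0753,.0856],17.0)
g=cv2.cvtColor(d['img'],cv2.COLOR_BGR2GRAY)
# pin-top blob & distance from it to known seat: seat = TCP +56 ex_tool, +6 tool y
P,R,s=tool(); seat=P+R@np.array([.056,.006,.0202])
print('seat',seat.round(4), proj(d,seat+[0,0,.016],True))
for c in (270,280,285,290,295,300): print(c,g[100:190:3,c].tolist())
```

```text
t 16.7833 pos [0.5358 0.0755 0.0855] yaw 17.0 shift cm [-0.04, 0.01, -0.01] rotvec [-0.01  0.06  0.  ] F [-3.32  0.91  0.  ]
seat [0.5911 0.0861 0.0653] (np.float64(292.62401445626585), np.float64(157.19750416589136))
270 [57, 56, 107, 170, 167, 169, 151, 101, 99, 123, 147, 164, 159, 138, 105, 68, 81, 119, 136, 165, 179, 183, 160, 140, 152, 171, 180, 172, 160, 167]
280 [57, 58, 83, 112, 109, 112, 110, 118, 171, 141, 73, 67, 73, 84, 154, 169, 169, 169, 167, 168, 167, 169, 167, 165, 168, 169, 167, 139, 113, 124]
285 [65, 67, 88, 114, 111, 114, 112, 112, 115, 101, 93, 76, 129, 123, 167, 169, 169, 169, 168, 167, 166, 169, 165, 165, 167, 168, 164, 167, 159, 167]
290 [180, 180, 181, 182, 181, 182, 183, 182, 183, 183, 184, 182, 92, 154, 167, 168, 168, 168, 166, 166, 166, 168, 166, 165, 167, 167, 163, 165, 165, 189]
295 [123, 123, 122, 122, 124, 122, 124, 124, 124, 124, 123, 98, 77, 154, 167, 167, 167, 167, 165, 165, 165, 167, 164, 163, 165, 166, 162, 164, 142, 118]
300 [58, 58, 110, 169, 168, 165, 150, 169, 173, 151, 62, 61, 84, 118, 164, 166, 167, 166, 164, 164, 165, 165, 164, 162, 165, 165, 161, 160, 109, 107]
```

The force is rising again (about 3 N), so the clip is home. I'll ease back 1 mm, release and lift clear.

Call:
move_arm --pt "-0.1 0 0 0 0 0 -1" --pt "0 0 0 0 0 0 -1" --pt "0 0 0 0 0 0 0" --pt "0 0 0 0 0 0 0" --pt "0 0 0 0 0 0 0.3" --pt "0 0 0 0 0 0 0.3" --pt "0 0 0 0 0 0 0.3"

```text
time: 17.37
tool_pos: [0.5355, 0.0752, 0.0861]
tool_rot: [0.0, 0.989, 0.148, 0.0]
contact_force: [0.3, 0.0, -0.3]
gripper_width: 0.652
grasp_force: 0.0
```

Call:
move_arm --pt "0 0 -1 0 0 0 0.3" --pt "0 0 -2 0 0 0 0.3" --pt "0 0 -3 0 0 0 0.3" --pt "0 0 -3 0 0 0 0.3" --pt "0 0 0 0 0 0 0.3" --pt "0 0 0 0 0 0 0.3" --pt "0 0 0 0 0 0 0.3"

```text
time: 17.95
tool_pos: [0.5351, 0.0752, 0.176]
tool_rot: [0.0, 0.989, 0.148, 0.0]
contact_force: [-0.3, -0.1, -0.3]
gripper_width: 0.652
grasp_force: 0.0
```

Run:
```python
from h import *
d=grab('wrist','w8.png'); go([.5354,.0753,.0856],17.0); print(manip.state()['gripper_width'])
g=cv2.cvtColor(d['img'],cv2.COLOR_BGR2GRAY)
u,v=proj(d,[.5893,.0853,.0815],True);print('pin px',u,v)
T=tool()
m=(g<45).astype(np.uint8);n,l,st,ce=cv2.connectedComponentsWithStats(m)
bu,bv=proj(d,[.5354,.0753,.09],True);print('block pred',bu,bv)
for i in range(1,n):
    if 60<st[i,4]<4000: print(st[i],ce[i].round(1))
```

```text
t 18.0 pos [0.5345 0.0753 0.1749] yaw 17.0 shift cm [0.1, 0.03, 8.93] rotvec [-0.03  0.09 -0.  ] F [0.08 0.67 0.29]
0.6536788527407619
pin px 287.5768649692603 142.6986762756993
block pred 278.4058476742545 223.952401538809
[   0    0   38   79 2556] [16.5 35.6]
[196  68  21  31 586] [205.8  83.4]
[111 106  24  12 252] [121.8 111. ]
[107 174  31  13 185] [123.8 178.6]
[262 200  27  35 749] [274.8 216.6]
[259 306  26  15 329] [271.4 313.3]
[290 323  12   6  68] [295.5 325.5]
```

Run:
```python
from h import *
d=load('w8.png');g=cv2.cvtColor(d['img'],cv2.COLOR_BGR2GRAY).astype(int)
P,R,s=tool();T=lambda X:((R.T@(X-P))*1000).round(2)
print('col287',list(zip(range(118,172,2),g[118:172:2,283])))
print('row142',list(zip(range(265,312,2),g[140,265:312:2])))
print('block col',list(zip(range(194,240,2),g[194:240:2,275])))
b=onz(d,275,234.5,.089,True);f=onz(d,275,200,.063,True);print('back',T(b),'front',T(f))
for v in(138,140,142,144):print(v,T(onz(d,287,v,.0815,True)))
```

```text
col287 [(118, np.int64(163)), (120, np.int64(162)), (122, np.int64(159)), (124, np.int64(157)), (126, np.int64(153)), (128, np.int64(112)), (130, np.int64(149)), (132, np.int64(160)), (134, np.int64(161)), (136, np.int64(160)), (138, np.int64(159)), (140, np.int64(159)), (142, np.int64(159)), (144, np.int64(159)), (146, np.int64(155)), (148, np.int64(158)), (150, np.int64(159)), (152, np.int64(156)), (154, np.int64(155)), (156, np.int64(128)), (158, np.int64(129)), (160, np.int64(125)), (162, np.int64(124)), (164, np.int64(125)), (166, np.int64(126)), (168, np.int64(118)), (170, np.int64(112))]
row142 [(265, np.int64(75)), (267, np.int64(162)), (269, np.int64(166)), (271, np.int64(118)), (273, np.int64(116)), (275, np.int64(161)), (277, np.int64(160)), (279, np.int64(159)), (281, np.int64(158)), (283, np.int64(159)), (285, np.int64(159)), (287, np.int64(158)), (289, np.int64(158)), (291, np.int64(156)), (293, np.int64(156)), (295, np.int64(155)), (297, np.int64(155)), (299, np.int64(152)), (301, np.int64(109)), (303, np.int64(55)), (305, np.int64(50)), (307, np.int64(50)), (309, np.int64(54)), (311, np.int64(55))]
block col [(194, np.int64(171)), (196, np.int64(167)), (198, np.int64(154)), (200, np.int64(64)), (202, np.int64(9)), (204, np.int64(11)), (206, np.int64(9)), (208, np.int64(9)), (210, np.int64(11)), (212, np.int64(19)), (214, np.int64(34)), (216, np.int64(36)), (218, np.int64(35)), (220, np.int64(35)), (222, np.int64(34)), (224, np.int64(33)), (226, np.int64(31)), (228, np.int64(32)), (230, np.int64(32)), (232, np.int64(30)), (234, np.int64(47)), (236, np.int64(113)), (238, np.int64(123))]
back [-7.1  -2.12 85.93] front [ 10.9   -2.35 111.9 ]
138 [58.64  6.06 93.32]
140 [57.28  6.06 93.33]
142 [55.93  6.07 93.33]
144 [54.57  6.07 93.33]
```

Run:
```python
from h import *
d=load('w8.png');g=cv2.cvtColor(d['img'],cv2.COLOR_BGR2GRAY).astype(int)
P,R,s=tool();T=lambda X:((R.T@(X-P))*1000).round(2)
for r in range(88,130,2):print(r,g[r,270:306:2].tolist())
for r in range(92,110,2):print(r,T(onz(d,287,r,.0655,True)))
print('front edge pin at hole level',T(onz(d,287,155.5,.0815,True)),T(onz(d,287,128,.0815,True)))
```

```text
88 [85, 86, 85, 85, 86, 87, 86, 86, 86, 86, 86, 87, 86, 86, 86, 87, 85, 86]
90 [87, 87, 87, 86, 86, 85, 86, 86, 86, 86, 86, 86, 86, 86, 87, 87, 87, 87]
92 [86, 86, 85, 86, 85, 85, 86, 86, 85, 85, 85, 87, 87, 86, 87, 86, 86, 86]
94 [87, 87, 86, 87, 86, 87, 88, 86, 87, 87, 87, 87, 88, 87, 86, 87, 86, 87]
96 [85, 86, 85, 85, 85, 84, 93, 116, 94, 82, 85, 85, 85, 83, 85, 85, 85, 84]
98 [78, 79, 79, 77, 78, 79, 118, 165, 125, 83, 84, 84, 83, 85, 84, 84, 86, 84]
100 [55, 56, 55, 55, 55, 57, 114, 173, 130, 73, 63, 62, 61, 62, 63, 63, 63, 63]
102 [55, 54, 53, 55, 54, 56, 112, 174, 131, 70, 54, 54, 55, 55, 55, 55, 54, 54]
104 [54, 55, 54, 54, 54, 57, 112, 161, 128, 72, 55, 53, 55, 54, 54, 53, 55, 54]
106 [55, 53, 54, 55, 54, 60, 133, 172, 139, 81, 56, 54, 54, 55, 54, 55, 53, 54]
108 [61, 62, 58, 58, 58, 63, 136, 177, 142, 86, 63, 62, 62, 62, 60, 56, 56, 57]
110 [113, 124, 94, 90, 90, 93, 140, 177, 143, 101, 128, 133, 133, 134, 116, 93, 91, 91]
112 [109, 132, 107, 105, 106, 107, 141, 177, 145, 107, 154, 160, 160, 159, 127, 106, 105, 113]
114 [102, 134, 144, 113, 106, 107, 136, 177, 146, 108, 15
[... 274 characters left out ...]
49, 112, 157, 164, 160, 118, 107, 105, 107, 107]
122 [174, 138, 106, 143, 124, 117, 126, 171, 149, 110, 145, 153, 147, 106, 98, 99, 100, 100]
124 [173, 158, 110, 86, 87, 86, 121, 167, 148, 104, 88, 83, 81, 69, 64, 60, 61, 65]
126 [158, 172, 133, 80, 55, 66, 118, 158, 119, 89, 68, 57, 56, 55, 54, 55, 49, 53]
128 [145, 180, 148, 91, 62, 70, 104, 112, 111, 110, 94, 77, 60, 55, 54, 54, 51, 51]
92 [ 90.94   6.39 109.27]
94 [ 89.48   6.39 109.27]
96 [ 88.03   6.4  109.28]
98 [ 86.58   6.4  109.28]
100 [ 85.13   6.4  109.28]
102 [ 83.68   6.4  109.28]
104 [ 82.23   6.4  109.29]
106 [ 80.79   6.4  109.29]
108 [ 79.34   6.4  109.29]
front edge pin at hole level [46.75  6.1  93.34] [65.38  6.04 93.31]
```

The tip stands 32.1 mm beyond the pin axis (32 mm means seated), the bow is round the shank, and the gripper is clear. Handing in.

```bash
python3 -c "
from plant import manip
print(manip.job_done())"
```

```text
the job is handed in; nothing more can be done
None
```

I swung the strap down over the pin and locked it with the clip. The clip's tip measured 32.1 mm past the pin axis (32 mm is fully home), and the gripper was clear when I handed in at about 18 s. The hand-in gave no pass or fail.

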